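# Set the bar cutter's length stop and butt the nougat bar against it

### The arm

A 7-joint arm with a two-finger parallel gripper is mounted at the origin on the work surface. World frame = base frame: x ahead of the robot, y to its left, z up, the work surface at z = 0. Lengths are in m, angles in rad, forces in N, time in s.
With the tool pointing down it reaches from about 0.425 to 0.95 m from the base axis. Payload 4.7 kg.
Tool frame: the origin (TCP) lies on the centre line of the jaws, within the pads' length; the fingertips stand robot.nose_length ahead of it and the grasp point (between the pads) lies 8 mm behind it (robot.nose_length is the distance from the TCP to the fingertips, in m); z points along the fingers, y is the line along which they close (so a half turn about z gives the same grasp; the last joint's range is limited). The gripper opens to 85 mm and grips with 20 to 120 N. Pads are 22 mm wide; open, the fingers measure 114 mm over their backs; the gripper's body (76 mm by 85 mm) begins 54 mm behind the grasp point. The pads swing forward as they close: fully open they stand 13 mm farther back than shut.
Start: joints at [-1.225, 0.469, -0.049, 1.532, 0.024, 1.141, -0.082], TCP at [0.247, 0.628, 0.242] pointing down, gripper open.
Joint ranges: [-2.59, 2.59], [-0.33, 1.99], [-1.39, 1.29], [0.1, 2.45], [-1.04, 4.18], [0.21, 1.99], [-2.66, 2.66]. Speed limits (rad/s): [2.57, 2.57, 3.14, 3.14, 3.14, 3.14, 3.14].

### API

Orientations are given as [roll, pitch, yaw] about the fixed x, y, z axes, in that order (R = Rz(yaw) Ry(pitch) Rx(roll)).
In Python, from plant import robot gives the robot as it stands. Calls block until the motion is done:
- robot.goto(position, orientation): joint-space move of the TCP to a pose.
- robot.move_straight(position, vel=0.15, attitude=None, contact_N=None): straight line of the TCP; attitude=None keeps the orientation; vel is the mean speed in m/s. With contact_N (N) it stops when the force on the tool has changed by that much, and returns True; else False.
- robot.move_joints(angles): joint-space move.
- robot.grip(opening, strength=None): opening from 0.0 (shut) to 1.0 (fully open); strength is the grip in N (None keeps the last); returns when the fingers have stopped.
- robot.sleep(seconds).
- robot.inverse_kinematics(position, orientation): joint angles nearest the present ones, or None.
- robot.sense(): the state.
- robot.grab_frame(name): name is "side" or "top" or "wrist"; returns a dict with "image" (400x640x3 uint8, red, green, blue), "range_z" (400x640 float32, m along the optical axis (not along the pixel's ray), 0 where there is no reading), "fx", "fy", "cx", "cy" (pixels), "R" (3x3) and "t" (3): a world point X has camera coordinates R X + t. Camera axes: x right, y down, z forward; pixel columns grow to the right and rows downward; lengths in m; the calibration is good to about 2 mm. The wrist camera is an equidistant fisheye: a pixel r from the principal point sees the ray r / f radians off the axis. A picture is of the moment at which its call begins.
A pose or a line that the arm cannot do raises robot.IKError and nothing moves.
- robot.close_job(): hands the job in; it is judged then, once.
The state is a dict: "t": time; "joint_pos": joint angles; "joint_velocities": joint speeds; "effort": joint torques, N m; "tcp_pos": TCP position; "tcp_rot": TCP orientation; "wrist_force": force on the tool from outside, world axes, zero at the start; "torque": the same for the moment, N m; "opening": opening from 0.0 (shut) to 1.0 (fully open); "gripper_force": force on a finger pad.
Only numpy, scipy, OpenCV 4.12 (cv2) and the standard library are available. Lean on these libraries where they do the work, as an engineer would, in place of code of your own. Each camera call takes 0.05 s, during which the arm holds its last target. There are 200 camera calls.

### The job

Set up the nougat bar cutter for the green length: with the fingertips, push the blue length stop along its rail, past any other notch, until it clicks into the notch at the green tag, and then push the long nougat bar along the white bed until its end rests against the stop's plate, without knocking the stop out of its notch. Push both from outside: do not take the stop or the bar between the fingers and do not lift the bar. Leave the knife lever up and the other things on the table where they are.

Things in the scene. Friction and masses are not known exactly. Their poses are not given: they have to be found in the camera images.
- cutter: Bench bar cutter, fixed: aluminium base plate, x -130 to 120 mm, y -205 to 245 mm, its top 30 mm above the table. Origin at table level in the knife's plane (y = 0 of this frame). +x points to its far side, z up. The bed and the rail run along y; the bar comes in on the +y side, the stop is on the -y side. A white scale strip with the tags lies along the near edge (x -129 to -105 mm, y below 0).
- bed (a point): Point on the white bed's top, 36 mm above the table, in the knife plane, midway across the bar's channel (cutter x 25 mm). Steel fence along the far side: face 25 mm beyond this point, 30 mm above the bed. Low lip along the near side for cutter y 15 to 235 mm: face 25 mm nearer than this point, 8 mm thick, 8 mm above the bed. So the channel is 50 mm wide.
- rail (a point): Point on the middle line of the stop's dark steel rail, at its top, 48 mm above the table, at the middle notch (cutter x -90, y -88 mm). The rail is 12 mm wide and runs along cutter y from -195 to -20 mm. Three V notches 10 mm wide at cutter y -118, -88 and -58 mm. End blocks 16 x 12 mm at y -197 and -14 mm, top 52 mm above the table.
- stop (a joint): Length stop on the rail (m): 0 at the outer end, growing towards the knife, up to 0.125; the block's middle is at cutter y = value - 0.168. Notches at 0.050, 0.080, 0.110. It slides against about 2 N of drag; within 3 mm of a notch its sprung ball draws it in, so the push falls to nothing; pushing it out takes 10 to 15 N, more if rammed. It starts between 0.002 and 0.028, outside all notches.
- stop_mark (a point): Middle of the stop's block at its foot, 34 mm above the table; axes as the cutter's. Blue block 36 x 36 mm in plan, top 84 mm above the table, black pointer on its near side. A steel plate (8 mm thick, y +10 to +18 mm of this point, 40 to 66 mm above the table) reaches across the bed to x +144 mm. The stop sits in a tag's notch when this point has the tag's y in the cutter's frame.
- stop_push (a point): Centre of the block's outer face (its cutter -y side), 18 mm from the block's middle, 64 mm above the table: the face to push on to send the stop towards the knife.
- stop_face (a point): Point on the plate's knife-side face (the cutter +y side), over the middle of the bed's channel, 51 mm above the table, 18 mm to the +y side of the block's middle: the bar's end comes to rest against this face. Axes as the cutter's.
- tag_green: Flat green tag 16 x 18 x 4 mm, fixed on the scale strip at the wanted notch (cutter x -120 mm, same y as that notch). Origin under its centre, 32 mm above the table, axes as the cutter's. Which of the three notches it marks changes.
- tag_yellow: Flat yellow tag of the same kind at another notch.
- tag_red: Flat red tag of the same kind at another notch.
- bar: The long nougat bar, firm, cream with nut pieces: 44 (x) by 150 (y) by 30 (z) mm, about 240 g, lying along the bed in the infeed channel, its front end 12 to 45 mm behind the knife plane. Origin under its centre; its y runs along the cutter's y within about 1 degree. It slides on the bed under 1 to 2.5 N.
- bar_front (a point): Centre of the bar's front end face (its -y end, towards the stop), 15 mm above the bed.
- bar_rear (a point): Centre of the bar's rear end face (its +y end), 15 mm above the bed: the face to push on.
- knife (a joint): Knife lever (rad): 0 raised and leaning back away from the robot on its stay, growing as it is pulled down, about 2 when cutting. Hinge at cutter x 98 mm, 94 mm above the table; the lever, 14 mm wide with a 3 mm knife and a black handle, rises in the plane y = 0 to about 360 mm above the table at x 240 mm.
- board: White board 130 x 100 x 12 mm with two short cut nougat pieces 30 mm tall stuck to it, right of the cutter. Origin under its centre. Not to be moved.
- sprinkles: Pink jar with white cap, 56 mm across, 85 mm tall, left of the cutter. Origin under its centre. Not to be moved.
- jar_choc: Brown jar with black cap, 60 mm across, 100 mm tall, left of the cutter. Origin under its centre. Not to be moved.
- scraper: Bench scraper, steel blade 125 x 85 mm with black round handle, lying flat behind the cutter, 25 mm high. Origin near its middle, at table level. Not to be moved.
- bowl: Pink bowl 130 mm across, 55 mm tall, left of the cutter. Origin under its centre. Not to be moved.
- cup: Clear plastic cup 72 mm across, 85 mm tall, behind the cutter. Origin under its centre. Not to be moved.
There are look-alikes about, which are no part of the job. What is shaped like the bar but pink or red is not meant.

How it is judged:
By the outcome, as a careful person would: the job done as asked, in the order asked, and still so for the second after the job is handed in, with the robot touching nothing.
It also fails if it takes over 67 s, if anything falls off the work surface, if the arm or the gripper's body presses on something with over 40 N, if the wrist force passes 120 N, or if a joint passes its speed limit or range.

## Working session

There is one attempt and no reset: what is moved stays moved. The work goes in short steps, each a Python script; the robot and the scene stay as the last script left them, time stands still between calls to the robot, and variables do not carry over. Pictures are saved under pics/ and viewed, at most 10 in all, crops included, and the job is handed in when it is done.

```bash
ls; mkdir -p pics; python3 - <<'E'
from plant import robot
import cv2,pickle,numpy as np
fs={}
for n in("top","side"):
    f=robot.grab_frame(n);fs[n]=f
    cv2.imwrite(f"pics/{n}0.png",f["image"][:,:,::-1])
    print(n,f["fx"],f["cx"],f["cy"],np.round(f["R"],3).tolist(),np.round(f["t"],3), -f["R"].T@f["t"])
pickle.dump(fs,open("f0.pkl","wb"))
print(robot.nose_length,robot.sense())
E
```

```text
pics
top 435.5863472374763 322.2631986279013 206.7042057922264 [[-0.006, -1.0, 0.019], [-0.986, 0.002, -0.169], [0.169, -0.02, -0.985]] [0.028 0.556 1.096] [0.36259889 0.04806138 1.17373249]
side 440.9968722661758 315.2445153866419 203.7291946231917 [[0.736, -0.677, -0.019], [-0.513, -0.538, -0.669], [0.443, 0.502, -0.743]] [-0.341  0.342  0.907] [ 0.02475387 -0.50259658  0.89648944]
0.011 {'t': 0.1, 'joint_pos': array([-1.22487851,  0.46941338, -0.04859793,  1.53356754,  0.02415887,
        1.14101403, -0.08233077]), 'joint_velocities': array([ 0.00010193, -0.0028371 ,  0.00093876, -0.00227976, -0.00128063,
       -0.00106189,  0.00206743]), 'effort': array([ 1.38207051e-03, -5.11515820e+01, -4.67846158e-02, -2.38391769e+01,
        1.07399430e-02,  4.35406517e-03, -2.37999529e-05]), 'tcp_pos': array([0.24693423, 0.6276677 , 0.24133385]), 'tcp_rot': array([-3.13978138e+00,  1.15412292e-04,  2.76680027e+00]), 'wrist_force': array([ 1.01996818,  0.38204774, -0.13362884]), 'torque': array([ 0.02855988,  0.01147832, -0.02525358]), 'gripper_force': 0.0, 'opening': 0.999166855348832}
```

View pics/top0.png

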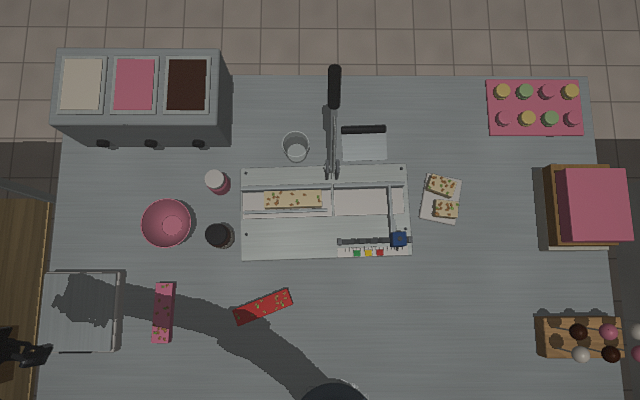

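View pics/side0.png

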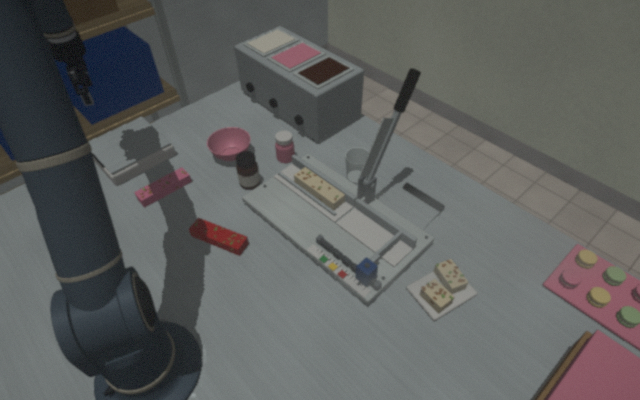

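Top view: the cream bar on the bed is at (293,200). The look-alikes are pink (163,312) and red (263,306), so the cream one in the channel fits the description. The tags are green (357,252), yellow (368,252) and red (380,252), and the blue stop is at (399,239). Next I'll measure these and check an enlarged crop.

```bash
cat > h.py <<'E'
import cv2,numpy as np,pickle
def ray(f,u,v,z):
    d=np.array([(u-f["cx"])/f["fx"],(v-f["cy"])/f["fy"],1.]);d=f["R"].T@d;c=-f["R"].T@f["t"]
    return c+d*(z-c[2])/d[2]
def proj(f,X):
    p=f["R"]@np.asarray(X)+f["t"];return f["fx"]*p[0]/p[2]+f["cx"],f["fy"]*p[1]/p[2]+f["cy"]
def blob(f,lo,hi,box):
    x0,y0,x1,y1=box;h=cv2.cvtColor(f["image"],cv2.COLOR_RGB2HSV)[y0:y1,x0:x1]
    m=cv2.inRange(h,np.array(lo),np.array(hi));n,l,s,c=cv2.connectedComponentsWithStats(m)
    if n<2:return None
    i=1+np.argmax(s[1:,4]);return c[i]+[x0,y0],s[i,4],np.argwhere(l==i)[:,::-1]+[x0,y0]
E
python3 - <<'E'
from h import *
fs=pickle.load(open("f0.pkl","rb"))
C=dict(green=((45,90,60),(85,255,255)),yellow=((18,110,80),(34,255,255)),red=((0,140,70),(8,255,255)),blue=((100,110,30),(130,255,255)))
B=dict(top=(335,225,415,262),side=(300,230,390,295))
for n,f in fs.items():
    P={}
    for k,(lo,hi) in C.items():
        b=blob(f,lo,hi,B[n])
        if b is None: print(n,k,None);continue
        z=.084 if k=="blue" else .036
        P[k]=ray(f,*b[0],z);print(n,k,b[0].round(1),b[1],P[k].round(4))
f=fs["top"]
b=blob(f,(8,40,110),(32,255,255),(255,185,330,212));r=cv2.minAreaRect(b[2].astype(np.float32));print(b[1],r)
print([ray(f,*p,.066).round(4).tolist() for p in cv2.boxPoints(r)])
for p in [(240,260),(412,255),(408,164),(242,169)]: print(p,ray(f,*p,.03).round(4))
print(ray(f,338,241,.048),ray(f,408,238,.048))
im=cv2.resize(f["image"][150:270,230:430],None,fx=4,fy=4,interpolation=cv2.INTER_CUBIC);im=cv2.convertScaleAbs(im,alpha=1.3)
cv2.imwrite("pics/crop1.png",im[:,:,::-1])
E
```

```text
top green [356.5 252.8] 32 [ 0.4357 -0.0634  0.036 ]
top yellow [368.  252.5] 42 [ 0.4364 -0.0935  0.036 ]
top red [379.5 252. ] 30 [ 0.4376 -0.1236  0.036 ]
top blue [398.8 239.1] 175 [ 0.4665 -0.166   0.084 ]
side green [323.3 258.7] 21 [ 0.4329 -0.0629  0.036 ]
side yellow [332.5 266.2] 31 [ 0.4341 -0.0931  0.036 ]
side red None
side blue [362.  266.5] 2 [ 0.4576 -0.1608  0.084 ]
904 ((292.48895263671875, 198.13668823242188), (16.35612678527832, 57.48876190185547), 88.26429748535156)
[[0.5948, 0.1778, 0.066], [0.5992, 0.0289, 0.066], [0.5561, 0.0278, 0.066], [0.5519, 0.1757, 0.066]]
(240, 260) [0.4188 0.2398 0.03  ]
(412, 255) [ 0.4297 -0.2098  0.03  ]
(408, 164) [ 0.6763 -0.2089  0.03  ]
(242, 169) [0.6625 0.2408 0.03  ]
[ 0.4656318 -0.0148293  0.048    ] [ 0.47273237 -0.1971199   0.048     ]
```

View pics/crop1.png

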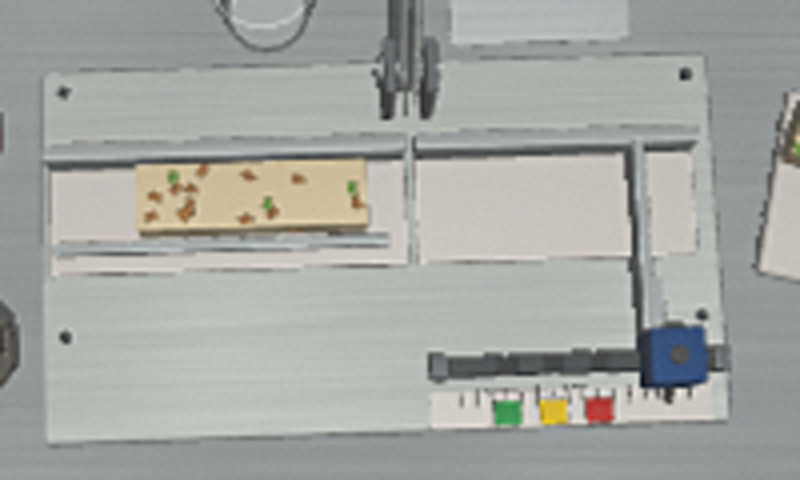

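The crop confirms it: the cream bar sits in the infeed channel, the stop is at the outer end of the rail, and green is the tag nearest the knife (stop 0.110). The cutter's origin is about (0.553, -0.003) with yaw about 0.028. Next I'll approach the stop's outer face with the gripper shut.

```bash
cat >> h.py <<'E'
O=np.array([.553,-.003]);YAW=.028;c,s=np.cos(YAW),np.sin(YAW);RC=np.array([[c,-s],[s,c]])
def W(x,y,z): return [*(O+RC@[x,y]),z]
def L(p): return RC.T@(np.asarray(p)[:2]-O)
E
python3 - <<'E'
from h import *
from plant import robot
robot.grip(0.0)
for yaw in (np.pi/2+YAW,-np.pi/2+YAW):
    q=robot.inverse_kinematics(W(-.09,-.215,.13),[np.pi,0,yaw]);print(yaw,q)
ori=[np.pi,0,min((np.pi/2+YAW,-np.pi/2+YAW),key=lambda y:abs((robot.inverse_kinematics(W(-.09,-.215,.13),[np.pi,0,y]) if robot.inverse_kinematics(W(-.09,-.215,.13),[np.pi,0,y]) is not None else [9]*7)[6]))]
print(ori)
robot.goto([.42,.25,.25],ori);robot.goto(W(-.09,-.215,.15),ori)
robot.move_straight(W(-.09,-.215,.073),vel=.1)
st=robot.sense();print(st["t"],st["tcp_pos"],L(st["tcp_pos"]),st["wrist_force"],st["opening"])
hit=robot.move_straight(W(-.09,-.175,.073),vel=.03,contact_N=1.5)
st=robot.sense();print(hit,st["t"],L(st["tcp_pos"]),st["wrist_force"])
f=robot.grab_frame("top");im=cv2.resize(f["image"][150:270,300:440],None,fx=4,fy=4);cv2.imwrite("pics/c2.png",im[:,:,::-1])
E
```

```text
1.5987963267948966 [-0.36230142  0.49988591  0.9529763   2.05394049 -0.54246214  0.85847372
  0.93116785]
-1.5427963267948965 [-0.45414703  0.58593226  1.11614635  2.05749186 -0.67327576  0.9218674
 -2.07833865]
[3.141592653589793, 0, 1.5987963267948966]
5.075 [ 0.4694028  -0.22078417  0.07342548] [-0.08966159 -0.21535839] [0.02479852 1.09369041 0.39287172] -0.0021751097057141748
True 5.9333 [-0.09029949 -0.18885947] [ 0.4542866  -0.76135697 -0.58665249]
```

View pics/c2.png

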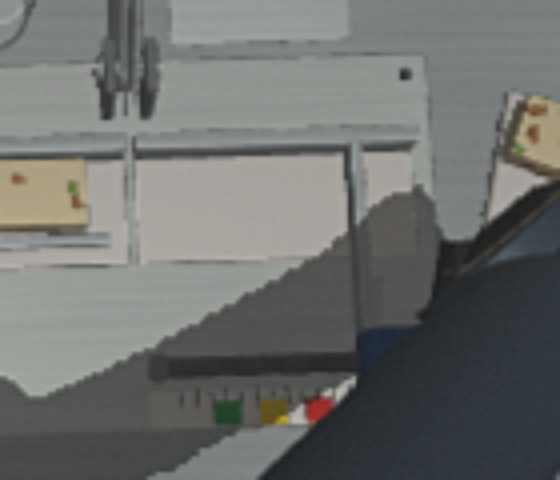

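Contact came at tool y -0.189, where I expected it (stop about 0.008); the picture shows the shut fingers behind the blue block. Now I'll push in steps through the first two notches, logging force to calibrate.

```bash
cat >> h.py <<'E'
def push(robot,y,v=.03,x=-.09,z=.073):
    robot.move_straight(W(x,y,z),vel=v);a=[]
    for _ in range(4):
        st=robot.sense();a.append(RC.T@st["wrist_force"][:2]);robot.sleep(.01)
    return L(st["tcp_pos"])[1],np.mean(a,0)[1],st["t"]
E
python3 - <<'E'
from h import *
from plant import robot
print(push(robot,-.156))
out=[]
for v in np.arange(.0425,.0581,.0015): out.append(push(robot,v-.197))
out.append(push(robot,.071-.197))
for v in np.arange(.0725,.0881,.0015): out.append(push(robot,v-.197))
for o in out: print("%.4f val %.4f F %.2f t %.2f"%(o[0],o[0]+.197,o[1],o[2]))
E
```

```text
(np.float64(-0.15893407917569657), np.float64(-7.414206941336381), 7.275)
-0.1571 val 0.0399 F -6.59 t 7.56
-0.1555 val 0.0415 F -6.61 t 7.84
-0.1540 val 0.0430 F -5.56 t 8.12
-0.1524 val 0.0446 F -5.73 t 8.41
-0.1501 val 0.0469 F -5.38 t 8.69
-0.1475 val 0.0495 F -4.18 t 8.97
-0.1448 val 0.0522 F -1.27 t 9.26
-0.1447 val 0.0523 F -4.73 t 9.54
-0.1446 val 0.0524 F -7.65 t 9.82
-0.1444 val 0.0526 F -11.09 t 10.11
-0.1443 val 0.0527 F -14.14 t 10.39
-0.1276 val 0.0694 F -7.16 t 11.03
-0.1258 val 0.0712 F -6.12 t 11.31
-0.1243 val 0.0727 F -6.04 t 11.59
-0.1227 val 0.0743 F -5.95 t 11.88
-0.1205 val 0.0765 F -4.77 t 12.16
-0.1185 val 0.0785 F -4.11 t 12.44
-0.1160 val 0.0810 F -1.12 t 12.72
-0.1148 val 0.0822 F -0.29 t 13.01
-0.1147 val 0.0823 F -4.54 t 13.29
-0.1146 val 0.0824 F -8.13 t 13.57
-0.1144 val 0.0826 F -11.50 t 13.86
-0.1143 val 0.0827 F -14.35 t 14.14
```

The two notches give the pattern: the ball seats with the tool at y -0.1447 and -0.1147, so the third should be at -0.0847. I'll go on until the force drops there, then back off.

```bash
python3 - <<'E'
from h import *
from plant import robot
out=[push(robot,.0895-.197),push(robot,.101-.197)]
for v in np.arange(.102,.1121,.001):
    o=push(robot,v-.197);out.append(o)
    if o[0]>-.089 and o[1]>-2.0: break
for o in out: print("%.4f val %.4f F %.2f t %.2f"%(o[0],o[0]+.197,o[1],o[2]))
y=out[-1][0]
robot.move_straight(W(-.09,y-.03,.073),vel=.1)
robot.move_straight(W(-.09,y-.03,.20),vel=.2)
robot.move_straight(W(-.09,-.25,.25),vel=.2)
f=robot.grab_frame("top")
im=cv2.resize(f["image"][150:270,300:440],None,fx=5,fy=5,interpolation=cv2.INTER_CUBIC);cv2.imwrite("pics/c3.png",im[:,:,::-1])
print(robot.sense()["t"])
E
```

```text
-0.1139 val 0.0831 F -17.62 t 14.43
-0.0975 val 0.0995 F -6.30 t 14.99
-0.0966 val 0.1004 F -7.23 t 15.28
-0.0956 val 0.1014 F -6.43 t 15.56
-0.0946 val 0.1024 F -7.01 t 15.84
-0.0936 val 0.1034 F -6.86 t 16.12
-0.0926 val 0.1044 F -7.00 t 16.41
-0.0912 val 0.1058 F -5.71 t 16.69
-0.0898 val 0.1072 F -5.92 t 16.98
-0.0885 val 0.1085 F -4.83 t 17.26
-0.0864 val 0.1106 F -2.20 t 17.54
-0.0849 val 0.1121 F 0.76 t 17.82
19.975
```

View pics/c3.png

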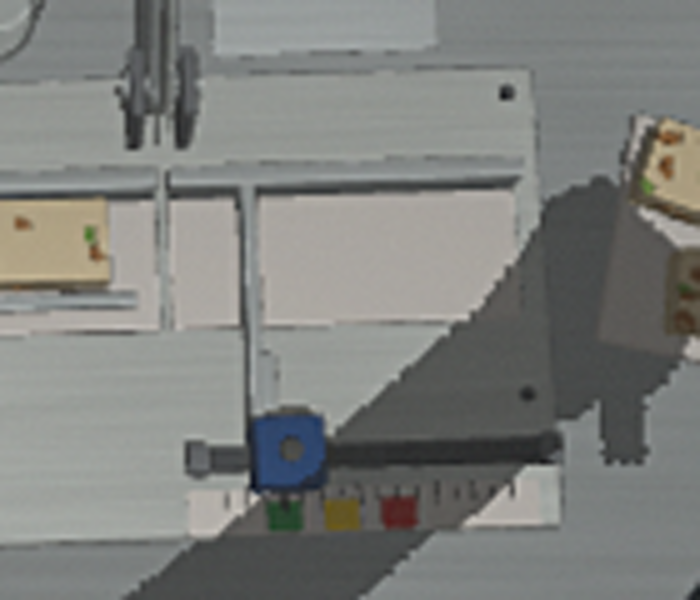

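The pointer stands at the green tag (stop block at crop px (290,450), tag (285,515)) and the tool is clear of it. Now I'll go round to the bar's rear end.

```bash
python3 - <<'E'
from h import *
from plant import robot
ori=[np.pi,0,np.pi/2+YAW]
robot.goto([.42,.25,.25],ori);robot.goto(W(.025,.225,.16),ori)
robot.move_straight(W(.025,.225,.054),vel=.12)
st=robot.sense();print(st["t"],L(st["tcp_pos"]),st["tcp_pos"][2],st["wrist_force"])
hit=robot.move_straight(W(.025,.17,.054),vel=.03,contact_N=1.2)
st=robot.sense();print(hit,st["t"],L(st["tcp_pos"]),st["wrist_force"])
f=robot.grab_frame("side");im=cv2.resize(f["image"][130:290,230:450],None,fx=3.6,fy=3.6,interpolation=cv2.INTER_CUBIC);cv2.imwrite("pics/c4.png",im[:,:,::-1])
E
```

```text
23.5917 [0.02566544 0.2250187 ] 0.05479547033437534 [0.82625781 0.59317016 0.2662704 ]
True 24.7667 [0.02470554 0.1879091 ] [-0.37724534  1.1739829  -0.53249825]
```

View pics/c4.png

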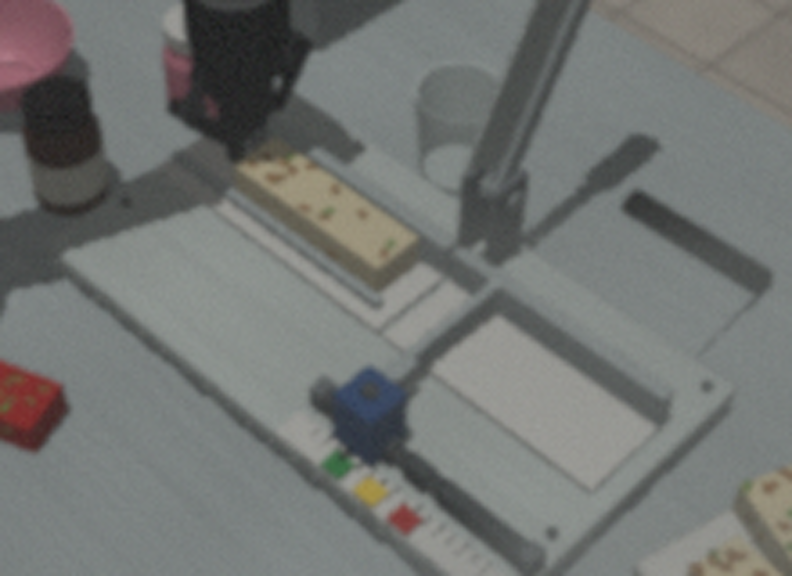

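The fingers are at the bar's rear end (crop px (245,150)) and the stop is at green. The contact position, 0.188, matches the bar's measured rear end. Now I'll push in steps, watching the force.

```bash
python3 - <<'E'
from h import *
from plant import robot
P=lambda y,v=.03:push(robot,y,v,x=.025,z=.054)
out=[P(.165),P(.145)]
for y in np.arange(.132,.1125,-.001):
    o=P(y);out.append(o)
    if o[1]>max(np.median([q[1] for q in out]),out[2][1])+3.5: break
for o in out: print("%.4f F %.2f t %.2f"%o)
st=robot.sense();print(st["wrist_force"],L(st["tcp_pos"]))
f=robot.grab_frame("side");im=cv2.resize(f["image"][150:280,280:400],None,fx=4.6,fy=4.6,interpolation=cv2.INTER_CUBIC);cv2.imwrite("pics/c5.png",im[:,:,::-1])
E
```

```text
0.1649 F -0.17 t 25.79
0.1448 F -0.05 t 26.64
0.1316 F -0.24 t 27.26
0.1309 F -0.14 t 27.54
0.1301 F 0.92 t 27.82
0.1291 F 1.14 t 28.11
0.1279 F 1.10 t 28.39
0.1268 F 0.74 t 28.68
0.1259 F 0.74 t 28.96
0.1249 F 1.26 t 29.24
0.1239 F 0.95 t 29.52
0.1235 F 3.25 t 29.81
0.1235 F 5.07 t 30.09
[-0.44991433  4.83983008  1.30221903] [0.02499507 0.12348895]
```

View pics/c5.png

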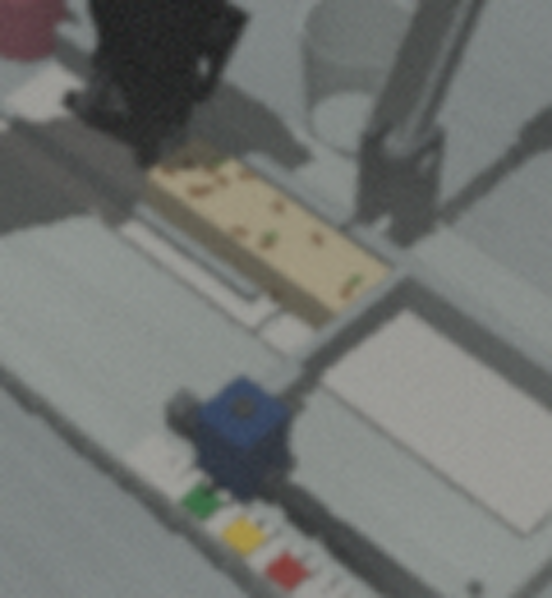

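The tool halted firmly at 0.1235, where I predicted 0.1233 for a bar against a seated stop. The picture shows the bar's end at the plate (crop px (345,310)). I'll back off, check the result, then hand in.

```bash
python3 - <<'E'
from h import *
from plant import robot
robot.move_straight(W(.025,.16,.054),vel=.08)
robot.move_straight(W(.025,.17,.16),vel=.15)
robot.goto([.42,.25,.25],[np.pi,0,np.pi/2+YAW]);robot.sleep(.5)
f=robot.grab_frame("top");print(robot.sense()["t"])
for k,lo,hi in(("blue",(100,110,30),(130,255,255)),("green",(45,90,60),(85,255,255))):
    b=blob(f,lo,hi,(335,225,415,262))
    if b: print(k,b[0],L(ray(f,*b[0],.084 if k=="blue" else .036)).round(4))
im=cv2.resize(f["image"][150:270,230:430],None,fx=4,fy=4,interpolation=cv2.INTER_CUBIC);cv2.imwrite("pics/c6.png",im[:,:,::-1])
E
```

```text
32.9833
blue [357.61585366 240.2195122 ] [-0.0905 -0.0566]
green [356.48275862 253.06896552] [-0.1196 -0.057 ]
```

View pics/c6.png

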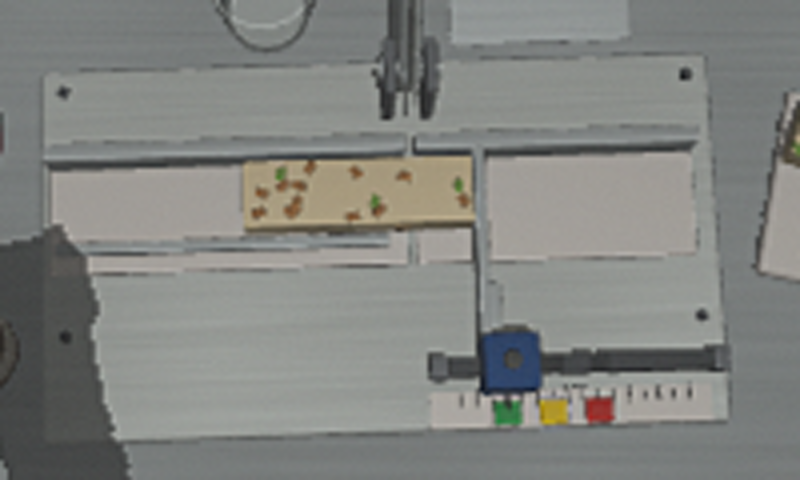

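The bar's end touches the plate (crop px (474,190)) and the stop lines up with green to within 0.4 mm.

```bash
python3 -c "
from plant import robot
print(robot.close_job())"
```

```text
the job is handed in; nothing more can be done
None
```

The job is handed in, with about 33 s on the robot's clock: the blue stop sits in the green notch, the nougat bar's end rests against its plate, and the knife lever was left up.

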